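# Peel the top dish out of its clinging carrier and hold it over the banding wheel

## Task

The white dish is nested in a terracotta carrier dish whose two rubber grips cling to its rim. Take it by its blue corner lug and peel it off, tipping that corner up first while the opposite corner stays down, and leave the lower dish where it stands; then hold the white dish level over the middle of the banding wheel, about 5 cm above it and never touching it, so that I can wipe its feet. Finish while holding it there, and do not disturb the jar, cup, bowl or brush.

Things in the scene. Friction and masses are not known exactly. Their poses are not given: they have to be found in the camera images.
- dish_center (a point): Centre, half-way up, of the white top dish: rectangular, sloping walls, rim 170 x 130 mm, floor 130 x 90 mm (outside), 26 mm high with its four 4 mm feet, about 0.2 kg. The point is 13 mm above the underside of the feet. Its x axis runs level along the diagonal from the lug's corner to the opposite corner; z is up. On that diagonal the end feet stand 64 mm to either side of this point.
- lug (a point): Grip point of the blue upright lug at one corner of the white dish: a plate 10 mm thick (along the dish's x axis: close the fingers that way), 34 mm wide, standing 37 mm above the rim. The point is mid-plate, 17 mm below its top edge, 20 mm above the rim, 33 mm above dish_center and 111 mm from it toward the dish's -x. Axes as dish_center. At the start the lug points roughly toward the robot.
- far_corner (a point): The rim's corner opposite the lug, at rim height: 105 mm from dish_center toward +x of the dish, 13 mm above it. When the lug is raised the dish tips about this corner, where its rim (8 mm deep) rests on the carrier's rim.
- lower_dish: Loose terracotta carrier dish below, same shape, no lug, flat 172 x 132 mm base, 0.8 kg, on a fixed 12 mm board (250 x 200 mm). Origin: centre of its underside; axes as the white dish, whose feet stand 9 mm above it. Two black sprung grips on its long sides, nearer the far corner, each hold the white rim with 3 to 5 N of friction until it has risen 6 mm there.
- wheel_top (a point): Centre of the top face of the teal banding wheel (a round turntable, fixed here): disc 190 mm across, its top 70 mm above the table.
- wax_jar: Bystander: jar 64 mm across, 85 mm high, black cap. Origin: centre of its underside.
- cup: Bystander: white cup 76 mm across, 75 mm high. Origin: centre of its underside.
- bowl: Bystander: terracotta bowl 110 mm across, 50 mm high. Origin: centre of its underside.
- brush: Bystander: a brush 180 mm long lying on the table along its own x axis. Origin near its middle.
Mind the look-alikes: they are no part of the job. Leave any pink or purple look-alike of the part that bears dish_center alone.

How it is judged:
By the outcome, as a careful person would: the job done as asked, in the order asked, and still so for the second after the job is handed in, while the arm keeps its last pose, push and grip.
It also fails if it takes over 48 s, if anything falls off the work surface, if the arm or the gripper's body presses on something with over 40 N, if the wrist force passes 120 N, or if a joint passes its speed limit or range.

## Robot

A 6-joint arm with a two-finger parallel gripper is mounted at the origin on the work surface. World frame = base frame: x ahead of the robot, y to its left, z up, the work surface at z = 0. Lengths are in m, angles in degrees, forces in N, time in s.
With the tool pointing down it reaches from about 0.35 to 0.725 m from the base axis. Payload 4.3 kg.
Tool frame: the origin (TCP) lies at the very end of the fingers, on their centre line; the grasp point (between the pads) lies 19 mm behind it; z points along the fingers, y is the direction in which the jaws open and shut (so a half turn about z gives the same grasp; the last joint's range is limited). The gripper opens to 85 mm and grips with 20 to 120 N. Pads are 22 mm wide; open, the fingers measure 114 mm over their backs; the gripper's body (76 mm by 85 mm) begins 54 mm behind the grasp point. The pads swing forward as they close: fully open they stand 13 mm farther back than shut.
Start: joints at [59.742, 21.618, 4.641, 73.018, 0, 83.68], TCP at [0.233, 0.526, 0.231] pointing down, gripper open.
Joint ranges: [-156.06, 156.06], [-48.1, 94.91], [-58.44, 69.94], [-101.28, 121.22], [-78.64, 73.56], [-180, 180]. Speed limits (degrees/s): [147.25, 147.25, 180, 180, 180, 180].

## Interface

Orientations are given as a 3x3 rotation matrix whose columns are the frame's x, y, z axes.
In Python, from cell import bot, imaging, spotter gives the robot as it stands.
- The arm moves only by the tool play_rows, never from a script. Its argument "commands" is one flat list of numbers, 7 for each row, row after row: the turn, a rotation vector about the tool's x, y, z in rad, then the shift along the tool's x, y, z in m, then the gripper command: -1 is fully open, 1 is shut, values between are in proportion. In form: [rx, ry, rz, tx, ty, tz, hand, rx, ry, rz, tx, ty, tz, hand, ...]. A call has exactly 5 rows; each row shifts and turns the commanded pose from where the row before left it, along the tool's axes as they then stand; what a row does not reach is not made up. A row lasts 1/8 s, in which the tool goes at most 62.5 mm and 10.7 degrees, less where a joint would pass 70% of its speed; a pose out of reach is approached as far as the arm can. A call is refused whole if a number of a shift passes 0.0625 or a number of a turn 0.188, either way. A call with a gripper value outside its range is refused whole. The fingers move at their own pace and stop on an object; "grip_force" is the grip in N (left out, the last holds). Time passes only in rows, so rows that do not move let the fingers close, or fill a call up. It gives the time, the measured TCP pose, the force and the opening at its end, in the units of the state.
- bot.observe(): the state, without advancing time (a new reading comes with each control period).
- imaging.capture(name): name is "scene" or "top" or "wrist"; returns a dict with "image" (480x640x3 uint8, red, green, blue), "range_z" (480x640 float32, m along the optical axis (not along the pixel's ray), 0 where there is no reading), "fx", "fy", "cx", "cy" (pixels), "k1" (the pictures are not rectified: a ray, as slopes to the right and down, at radius r is drawn at 1 + k1 r^2 times it, then the intrinsics apply), "origin" and "rotation" of the camera in the world; the wrist camera has in their place "T_tool_cam" (4x4, takes a point from camera to tool coordinates, whose origin is the TCP and whose axes are the flange's). Camera axes: x right, y down, z forward; pixel columns grow to the right and rows downward; lengths in m; the calibration is good to about 2 mm. A picture is of the moment at which its call begins: read the wrist's pose just before it.
- bot.job_done(): hands the job in, once; it reports no verdict.
Trained networks look in the newest picture that a camera, given by its name, has taken for a name from the list of things; names that differ only in an ending like _2 or _b are one class to them, and where a whole thing is asked for, a point or a joint stands for the part that bears it (a point fixed in the world has none). Each returns a list of dicts, best first, with "conf" (0 to 1); they miss things now and then, are a little off and sometimes report something else, mostly with a low value. They report only what shows in the picture. A call takes as long as a camera call. They do not tell look-alikes from the thing itself.
- spotter.look_for(query, camera): "rect" ([centre column, centre row, width, height] as shares, 0 to 1, of the picture: columns of its width, rows of its height, round what is visible of it).
- spotter.spot_point(query, camera): "position" ([column, row] as shares, 0 to 1, of the picture: columns of its width, rows of its height: a listed point, or the origin of a listed thing).
The state is a dict: "clock": time; "joint_pos": joint angles; "dq": joint speeds; "effort": joint torques, N m; "position": TCP position; "tool_rot": TCP orientation; "contact_force": force on the tool from outside, world axes, zero at the start; "torque": the same for the moment, N m; "opening": opening from 0.0 (shut) to 1.0 (fully open).
Only numpy, scipy, OpenCV 4.12 (cv2) and the standard library are available. Lean on these libraries where they do the work, as an engineer would, in place of code of your own. Each camera call takes 0.05 s, during which the arm holds its last target. There are 200 camera calls.

## Working session

There is one attempt and no reset: what is moved stays moved. The work goes in short steps, Python scripts to look and compute and a tool call to move; the robot and the scene stay as the last step left them, time stands still between calls to the robot, and variables do not carry over. Pictures are saved under pics/ and viewed, about 8 in all and at most 12, crops included, and the job is handed in when it is done.

Besides the shell and the picture viewer there is one more tool, called after "Emit:" as name(argument=value, ...) on one line, values as JSON. play_rows: Moves the arm, as the interface text tells. Its arguments: {"type":"object","properties":{"commands":{"type":"array","items":{"type":"number"}},"grip_force":{"type":"number"}},"required":["commands"]}

```bash
mkdir -p pics; ls; cat > h.py <<'E'
import numpy as np, cv2
from cell import bot, imaging, spotter
def cap(n):
    s=bot.observe(); c=imaging.capture(n)
    if 'T_tool_cam' in c:
        T=np.eye(4);T[:3,:3]=s['tool_rot'];T[:3,3]=s['position'];T=T@np.array(c['T_tool_cam']);c['R'],c['o']=T[:3,:3],T[:3,3]
    else: c['R'],c['o']=np.array(c['rotation']),np.array(c['origin'])
    return c
def slopes(c,u,v):
    d=np.array([(u-c['cx'])/c['fx'],(v-c['cy'])/c['fy']]);p=d.copy()
    for _ in range(20): p=d/(1+c['k1']*(p@p))
    return p
def ray(c,u,v): return c['R']@np.append(slopes(c,u,v),1)
def at_z(c,u,v,z):
    r=ray(c,u,v); return c['o']+r*(z-c['o'][2])/r[2]
def at_depth(c,u,v):
    d=c['range_z'][int(round(v)),int(round(u))]; return c['o']+ray(c,u,v)*d
def cloud(c):
    v,u=np.mgrid[0:480,0:640]; d=np.stack([(u-c['cx'])/c['fx'],(v-c['cy'])/c['fy']],-1);p=d.copy()
    for _ in range(20): p=d/(1+c['k1']*(p**2).sum(-1,keepdims=True))
    return c['o']+(np.dstack([p,np.ones((480,640))])*c['range_z'][...,None])@c['R'].T
def save(c,n): cv2.imwrite('pics/'+n,c['image'][...,::-1])
E
python3 - <<'E'
from h import *
print(bot.observe())
ims=[]
for n in('scene','top'):
    c=cap(n);ims.append(c['image'])
    print(n,c['o'],c['fx'],c['k1'])
    for q in('dish_center','lug','far_corner','lower_dish','wheel_top','wax_jar','cup','bowl','brush'):
        for d in spotter.spot_point(q,n)[:3]:
            u,v=d['position'][0]*640,d['position'][1]*480
            print(q,round(d['conf'],2),int(u),int(v),at_depth(c,min(u,639),min(v,479)).round(3))
    save(c,n+'0.png')
E
```

```text
pics
{'clock': 0.0, 'joint_pos': array([5.97450973e+01, 2.16635266e+01, 4.56170351e+00, 7.30181948e+01,
       1.49425618e-03, 8.36804278e+01]), 'dq': array([ 0.07513411, -0.06101579, -0.00459247, -0.02682728, -0.00982803,
        0.07982693]), 'effort': array([-1.33703934e-04, -4.63603342e+01,  2.69875985e+01,  2.09701160e-02,
       -2.94459096e-04, -1.01989431e-05]), 'position': array([0.23292913, 0.52498089, 0.23033633]), 'tool_rot': array([[-9.14003808e-01,  4.05704174e-01, -1.07794046e-03],
       [ 4.05705525e-01,  9.14002079e-01, -1.79625061e-03],
       [ 2.56493455e-04, -2.07910630e-03, -9.99997806e-01]]), 'contact_force': array([ 0.32769229, -0.66265297,  0.47126956]), 'torque': array([-0.01693348, -0.01401503,  0.03239585]), 'opening': 1.001151402605017}
scene [1.42344859 0.524062   0.95213724] 574.3440751642605 -0.12945667282213952
dish_center 0.96 280 166 [ 0.282 -0.262  0.013]
dish_center 0.66 452 220 [0.262 0.255 0.011]
dish_center 0.56 385 283 [0.571 0.206 0.029]
lug 0.96 260 141 [ 0.25  -0.353  0.051]
lug 0.88 383 238 [0.483 0.157 0.074]
lug 0.8 411 200 [0.298 0.15 
[... 375 characters left out ...]
.01640759  1.41380637] 474.73812399840483 -0.12386898349690241
dish_center 0.73 242 346 [0.251 0.253 0.007]
dish_center 0.69 259 234 [0.582 0.199 0.031]
dish_center 0.65 410 334 [ 0.287 -0.244  0.005]
lug 0.75 276 340 [0.276 0.142 0.069]
lug 0.67 258 237 [0.574 0.202 0.029]
lug 0.64 270 269 [0.476 0.158 0.084]
far_corner 0.74 385 316 [ 0.34  -0.168  0.022]
far_corner 0.7 206 353 [ 0.226  0.363 -0.001]
far_corner 0.68 245 199 [0.69  0.246 0.015]
wheel_top 0.63 404 242 [ 0.553 -0.218  0.074]
wax_jar 0.86 340 157 [ 0.795 -0.04   0.086]
cup 0.74 171 285 [0.43  0.47  0.006]
bowl 0.93 500 251 [ 0.531 -0.519  0.012]
brush 0.89 334 305 [ 0.374 -0.022  0.021]
brush 0.35 345 158 [ 0.794 -0.055  0.086]
```

View pics/scene0.png

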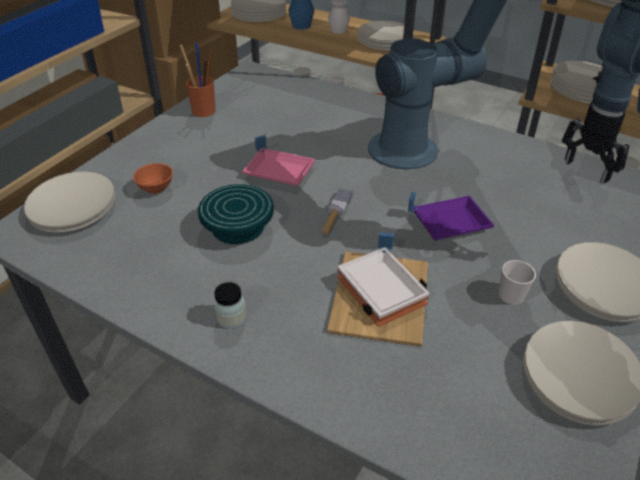

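```bash
python3 - <<'E'
from h import *
c=cap('top')
im=c['image'][150:300,180:340]; cv2.imwrite('pics/top_crop.png',cv2.resize(im[...,::-1],(800,750)[:2] if 0 else (640,600),interpolation=cv2.INTER_CUBIC))
P=cloud(c)
hsv=cv2.cvtColor(c['image'],cv2.COLOR_RGB2HSV)
m=(P[...,0]>.35)&(P[...,0]<.8)&(P[...,1]>.05)&(P[...,1]<.4)
b=m&(hsv[...,0]>95)&(hsv[...,0]<130)&(hsv[...,1]>90)
print('blue',b.sum(),P[b].mean(0),P[b].min(0),P[b].max(0))
w=m&(hsv[...,1]<50)&(hsv[...,2]>150)&(P[...,2]>.02)&(P[...,2]<.08)
k=cv2.morphologyEx(w.astype('uint8'),cv2.MORPH_OPEN,np.ones((3,3)))
n,l,s,ce=cv2.connectedComponentsWithStats(k)
for i in range(1,n):
    if s[i,4]>100:
        q=P[l==i];print(s[i],q.mean(0));r=cv2.minAreaRect(q[:,:2].astype('float32'));print(r,q[:,2].min(),np.percentile(q[:,2],95))
E
```

```text
blue 40 [0.47757006 0.15743687 0.0818239 ] [0.46993941 0.14294969 0.05185361] [0.48696495 0.1711574  0.08742197]
[ 235  214   49   42 1166] [0.58046963 0.19971757 0.0300971 ]
((0.5813749432563782, 0.20002791285514832), (0.1238991990685463, 0.08633126318454742), 59.961177825927734) 0.020942077511323376 0.03485082914630233
```

The white dish in the orange carrier on the board, at scene pixel (385,283) with its lug at (386,240), is the one that fits. The pink one (280,166) and the purple one (452,220) stand bare on the table, so they are look-alikes. I'll confirm this in a crop.

View pics/top_crop.png

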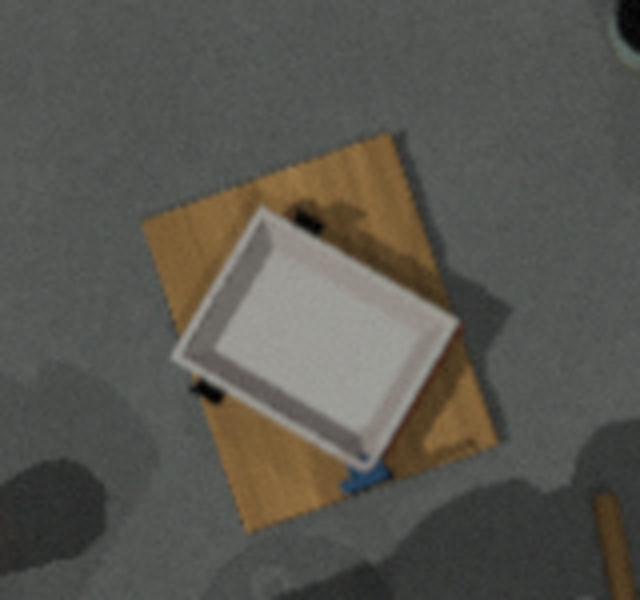

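```bash
python3 - <<'E'
from h import *
c=cap('top');P=cloud(c)
m=(abs(P[...,0]-.55)<.15)&(abs(P[...,1]+.22)<.15)&(P[...,2]>.055)&(P[...,2]<.09)
q=P[m];print(m.sum(),q.mean(0),q.min(0),q.max(0),cv2.minEnclosingCircle(q[:,:2].astype('float32')))
E
```

```text
3446 [ 0.5537065  -0.21510533  0.07027112] [ 0.46145772 -0.31092507  0.05553524] [ 0.64743399 -0.12175661  0.07954692] ((0.5550405383110046, -0.21600808203220367), 0.0959525853395462)
```

The crop confirms it: white dish in the orange carrier, blue lug at crop (366,476), far corner at (264,208), black grips at (308,222) and (208,390). The grips are about 25 mm from the far corner along the diagonal, so about 20° of tip is needed. Next I go above the lug.

Emit:
play_rows(commands=[0,0,0,-0.0373,-0.0237,0.002,0,0,0,0,-0.0373,-0.0237,0.002,0,0,0,0,-0.0373,-0.0237,0.002,0,0,0,0,-0.0373,-0.0237,0.002,0,0,0,0,-0.0373,-0.0237,0.002,0], grip_force=70)

```text
clock: 1.72
position: [0.3564, 0.3404, 0.2214]
tool_rot: [[-0.914, 0.406, 0.001], [0.406, 0.914, 0.0], [-0.0, 0.001, -1.0]]
contact_force: [0.9, 0.2, -0.0]
opening: 0.501
```

Emit:
play_rows(commands=[0,0,0,-0.0373,-0.0237,0.002,0,0,0,0,-0.0373,-0.0237,0.002,0,0,0,0,-0.0373,-0.0237,0.002,0,0,0,0,-0.0373,-0.0237,0.002,0,0,0,0,-0.0373,-0.0237,0.002,0])

```text
clock: 2.35
position: [0.4788, 0.1563, 0.2114]
tool_rot: [[-0.914, 0.406, 0.001], [0.406, 0.914, 0.0], [-0.0, 0.0, -1.0]]
contact_force: [-0.0, 0.9, -0.5]
opening: 0.5
```

Emit:
play_rows(commands=[0,0,0.152,0,0,0,0,0,0,0.152,0,0,0,0,0,0,0.152,0,0,0,0,0,0,0.152,0,0,0,0,0,0,0.152,0,0,0,0])

```text
clock: 2.98
position: [0.4781, 0.1576, 0.2114]
tool_rot: [[-0.378, 0.926, 0.0], [0.926, 0.378, 0.0], [0.0, 0.0, -1.0]]
contact_force: [-0.2, 0.3, -0.0]
opening: 0.498
```

```bash
cat > look.py <<'E'
from h import *
import sys
s=bot.observe();print(s['position'],s['tool_rot'].round(3),s['joint_pos'].round(1),s['opening'])
c=cap('wrist');save(c,sys.argv[1]);P=cloud(c)
hsv=cv2.cvtColor(c['image'],cv2.COLOR_RGB2HSV)
b=(hsv[...,0]>95)&(hsv[...,0]<125)&(hsv[...,1]>110)&(abs(P[...,0]-.478)<.05)&(abs(P[...,1]-.157)<.05)&(P[...,2]>.04)&(P[...,2]<.12)
q=P[b];print('blue',b.sum(),q.min(0),q.max(0));t=q[q[:,2]>np.percentile(q[:,2],97)-.006]
r=cv2.minAreaRect(t[:,:2].astype('float32'));print(np.median(t,0),r)
for Q in('dish_center','lug','far_corner'):
    z={'dish_center':.034,'lug':.067,'far_corner':.047}[Q]
    for d in spotter.spot_point(Q,'wrist')[:2]:
        u,v=d['position'][0]*640,d['position'][1]*480;print(Q,round(d['conf'],2),int(u),int(v),at_z(c,u,v,z).round(4))
E
python3 look.py w1.png
```

```text
[0.47810073 0.157595   0.2113789 ] [[-0.378  0.926  0.   ]
 [ 0.926  0.378  0.   ]
 [ 0.     0.    -1.   ]] [11.  13.7 -9.4 66.9  0.  78.8] 0.49767622430802294
blue 537 [0.46797868 0.14420502 0.04451169] [0.49650998 0.17856009 0.08610991]
[0.47694681 0.16045031 0.08422555] ((0.47741207480430603, 0.16043008863925934), (0.008649921976029873, 0.032600440084934235), 21.95900535583496)
dish_center 0.72 453 208 [0.5798 0.202  0.034 ]
lug 0.69 62 134 [0.2934 0.15   0.067 ]
lug 0.65 312 218 [0.4769 0.1596 0.067 ]
far_corner 0.58 588 212 [0.6767 0.2424 0.047 ]
```

Emit:
play_rows(commands=[0,0,0,0.0028,0.0004,0.04,0,0,0,0,0,0,0.04,0,0,0,0,0,0,0.04,0,0,0,0,0,0,0.025,0,0,0,0,0,0,0.015,0])

```text
clock: 3.8
position: [0.4765, 0.1602, 0.05]
tool_rot: [[-0.384, 0.923, -0.002], [0.923, 0.384, -0.0], [0.0, -0.002, -1.0]]
contact_force: [-0.3, -0.4, -0.4]
opening: 0.499
```

```bash
python3 look.py w2.png
```

```text
[0.47653384 0.16019684 0.04999876] [[-0.384  0.923 -0.002]
 [ 0.923  0.384 -0.   ]
 [ 0.    -0.002 -1.   ]] [ 11.3  21.2 -24.7  44.2   0.   78.7] 0.4993847146262874
blue 3657 [0.42915223 0.13187673 0.04171066] [0.52766523 0.17881332 0.1198849 ]
[0.47629536 0.16252259 0.08416598] ((0.4756733477115631, 0.16092178225517273), (0.10668999701738358, 0.032507237046957016), 18.553163528442383)
dish_center 0.67 574 292 [0.5804 0.2021 0.034 ]
lug 0.75 313 331 [0.4773 0.1599 0.067 ]
```

View pics/w2.png

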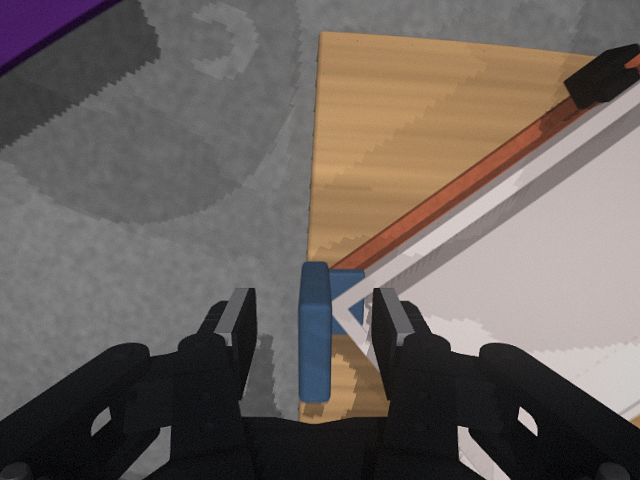

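The lug, at pixel (315,330), is centred between the pads (250 and 378). Closing.

Emit:
play_rows(commands=[0,0,0,0,0.0004,-0.002,0.3,0,0,0,0,0,0,0.6,0,0,0,0,0,0,1,0,0,0,0,0,0,1,0,0,0,0,0,0,1])

```text
clock: 4.62
position: [0.4774, 0.1601, 0.0541]
tool_rot: [[-0.382, 0.924, -0.0], [0.924, 0.382, -0.001], [-0.001, -0.0, -1.0]]
contact_force: [-3.5, -1.4, 6.3]
opening: 0.106
```

```bash
cat > plan.py <<'E'
import numpy as np
# positions of TCP in dish xz plane relative to far corner pivot P; rotation in tool x by a per row
tcp=np.array([-.216,.0045]) # (x,z) rel pivot, TCP z .0515 vs rim .047
for N,tot in((15,20),):
  def pos(t): c,s=np.cos(t),np.sin(t); return np.array([c*tcp[0]+s*tcp[1], -s*tcp[0]+c*tcp[1]]) # lug up
  a=np.radians(tot/N)
  d=pos(a)-tcp; print('per row angle',a,'dx,dz',d) # tool: y=+x dish, z=-z
E
python3 plan.py
```

```text
per row angle 0.023271056693257727 dx,dz [0.00016319 0.00502488]
```

Emit:
play_rows(commands=[0.0233,0,0,0,0.0002,-0.005,1,0.0233,0,0,0,0.0002,-0.005,1,0.0233,0,0,0,0.0002,-0.005,1,0.0233,0,0,0,0.0002,-0.005,1,0.0233,0,0,0,0.0002,-0.005,1])

```text
clock: 5.25
position: [0.4787, 0.1616, 0.0782]
tool_rot: [[-0.384, 0.917, -0.11], [0.923, 0.381, -0.044], [0.002, -0.118, -0.993]]
contact_force: [-1.4, 0.6, -2.0]
opening: 0.106
```

Emit:
play_rows(commands=[0.0233,0,0,0,0.0002,-0.005,1,0.0233,0,0,0,0.0002,-0.005,1,0.0233,0,0,0,0.0002,-0.005,1,0.0233,0,0,0,0.0002,-0.005,1,0.0233,0,0,0,0.0002,-0.005,1])

```text
clock: 5.88
position: [0.4841, 0.1638, 0.1028]
tool_rot: [[-0.384, 0.898, -0.214], [0.923, 0.373, -0.088], [0.001, -0.232, -0.973]]
contact_force: [0.6, 1.8, -1.7]
opening: 0.105
```

```bash
cat > chk.py <<'E'
from h import *
import sys
s=bot.observe();R=s['tool_rot'];print(s['position'].round(4),'tilt',np.degrees(np.arccos(-R[2,2])).round(2),'F',s['contact_force'].round(1),s['torque'].round(2),s['opening'],s['joint_pos'].round(1))
c=cap('scene');x=c['image'][220:350,310:450];cv2.imwrite('pics/'+sys.argv[1],cv2.resize(x[...,::-1],None,fx=4.5,fy=4.5,interpolation=cv2.INTER_CUBIC)[:600])
P=cloud(c);hsv=cv2.cvtColor(c['image'],cv2.COLOR_RGB2HSV)
m=(hsv[...,1]<45)&(hsv[...,2]>140)&(abs(P[...,0]-.58)<.16)&(abs(P[...,1]-.2)<.14)&(P[...,2]>.025)
q=P[m];A=np.c_[q[:,:2]-[.581,.2015],np.ones(len(q))]
e=np.array([np.cos(np.radians(22)),np.sin(np.radians(22))]);t=A[:,:2]@e
print(len(q),'ends along diag',t.min(),t.max(),'z at far',np.median(q[t>np.percentile(t,99)],0))
E
python3 chk.py c1.png
```

```text
[0.4841 0.1638 0.1028] tilt 13.4 F [ 0.6  1.8 -1.7] [ 0.38 -0.16  0.16] 0.10523502466625567 [12.9 30.2 -3.1 69.8 -2.2 80.6]
3378 ends along diag -0.09599374838032132 0.10462669646050834 z at far [0.67144523 0.24434016 0.04883463]
```

View pics/c1.png

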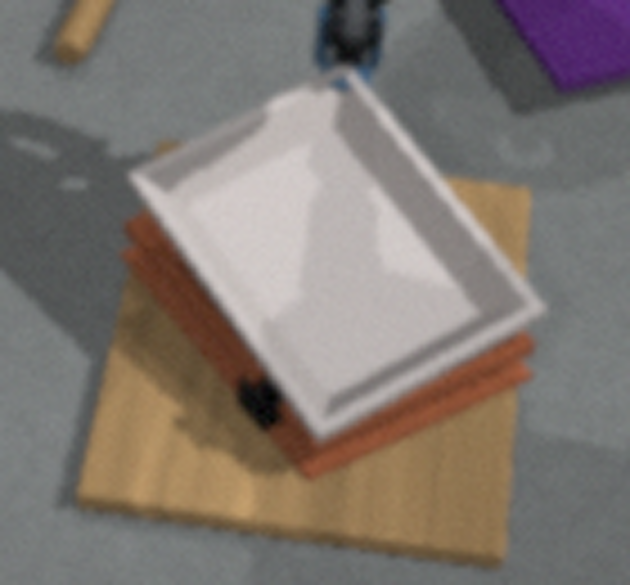

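The lug corner is up about 13°. The far corner (320,435) is still down on the carrier, which hasn't moved. I'll tip further.

Emit:
play_rows(commands=[0.0233,0,0,0,0.0002,-0.005,1,0.0233,0,0,0,0.0002,-0.005,1,0.0233,0,0,0,0.0002,-0.005,1,0.0233,0,0,0,0.0002,-0.005,1,0.0233,0,0,0,0.0002,-0.005,1])

```text
clock: 6.55
position: [0.4918, 0.1665, 0.1265]
tool_rot: [[-0.383, 0.868, -0.316], [0.924, 0.36, -0.131], [0.0, -0.342, -0.94]]
contact_force: [-0.3, 1.3, -1.7]
opening: 0.105
```

Emit:
play_rows(commands=[0.0233,0,0,0,0.0002,-0.005,1,0.0233,0,0,0,0.0002,-0.005,1,0.0233,0,0,0,0.0002,-0.005,1,0,0,0,0,0,0,1,0,0,0,0,0,0,1])

```text
clock: 7.18
position: [0.4974, 0.1686, 0.14]
tool_rot: [[-0.383, 0.844, -0.375], [0.924, 0.35, -0.156], [-0.0, -0.406, -0.914]]
contact_force: [0.6, 0.5, -1.8]
opening: 0.107
```

```bash
python3 chk.py c2.png
```

```text
[0.4974 0.1686 0.14  ] tilt 23.97 F [ 0.6  0.5 -1.8] [ 0.19 -0.51 -0.02] 0.10729286945702317 [13.9 40.5 16.7 90.  -3.5 82.1]
3665 ends along diag -0.077366023254683 0.10649660191148691 z at far [0.6728219  0.24321813 0.05023711]
```

View pics/c2.png

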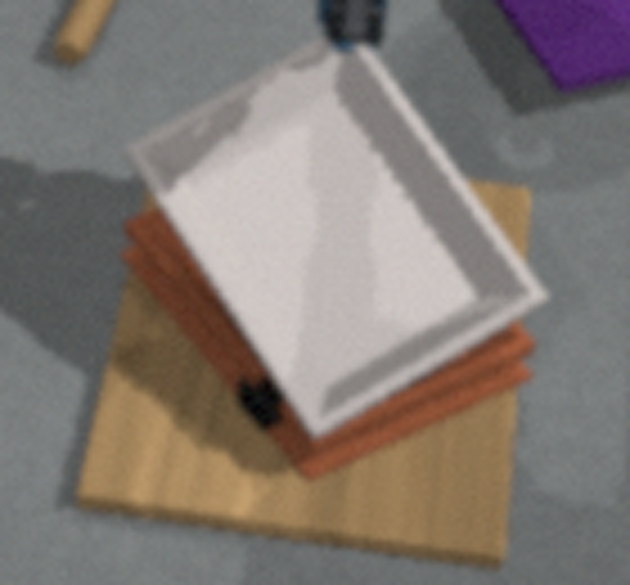

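The dish is tipped 24° with the far corner (318,435) still resting, and it is clear of the grips. The carrier hasn't moved. Now a straight lift.

Emit:
play_rows(commands=[0,0,0,0,-0.004,-0.009,1,0,0,0,0,-0.004,-0.009,1,0,0,0,0,-0.004,-0.009,1,0,0,0,0,-0.004,-0.009,1,0,0,0,0,-0.004,-0.009,1])

```text
clock: 7.85
position: [0.4974, 0.1686, 0.1903]
tool_rot: [[-0.383, 0.844, -0.376], [0.924, 0.35, -0.156], [-0.0, -0.407, -0.914]]
contact_force: [-0.8, 0.5, -2.7]
opening: 0.104
```

Emit:
play_rows(commands=[0,0,0,0,-0.004,-0.009,1,0,0,0,0,-0.004,-0.009,1,0,0,0,0,-0.004,-0.009,1,0,0,0,0,-0.004,-0.009,1,0,0,0,0,-0.004,-0.009,1])

```text
clock: 8.48
position: [0.4973, 0.1686, 0.2393]
tool_rot: [[-0.383, 0.844, -0.376], [0.924, 0.35, -0.156], [0.0, -0.407, -0.913]]
contact_force: [-0.4, -0.7, -3.4]
opening: 0.103
```

Emit:
play_rows(commands=[-0.047,0,0,0,0,0,1,-0.047,0,0,0,0,0,1,-0.047,0,0,0,0,0,1,-0.047,0,0,0,0,0,1,-0.047,0,0,0,0,0,1])

```text
clock: 9.1
position: [0.4971, 0.1686, 0.2391]
tool_rot: [[-0.383, 0.908, -0.168], [0.924, 0.377, -0.07], [0.0, -0.182, -0.983]]
contact_force: [-0.6, -0.5, -1.5]
opening: 0.103
```

Emit:
play_rows(commands=[-0.047,0,0,0,0,0,1,-0.047,0,0,0,0,0,1,-0.047,0,0,0,0,0,1,-0.043,0,0,0,0,0,1,0,0,0,0,0,0,1])

```text
clock: 9.72
position: [0.4963, 0.1683, 0.2393]
tool_rot: [[-0.383, 0.924, -0.001], [0.924, 0.383, -0.0], [-0.0, -0.001, -1.0]]
contact_force: [-1.0, -0.2, -2.4]
opening: 0.104
```

```bash
cat > lvl.py <<'E'
from h import *
import sys
s=bot.observe();R=s['tool_rot'];print(s['position'].round(4),R.round(3).tolist(),'F',s['contact_force'].round(1),s['torque'].round(2),s['opening'],s['joint_pos'].round(1))
c=cap('scene');save(c,sys.argv[1])
for n in('scene','top'):
    c=cap(n);P=cloud(c);hsv=cv2.cvtColor(c['image'],cv2.COLOR_RGB2HSV)
    g=s['position'];y=R[:2,1]/np.linalg.norm(R[:2,1]);D=P[...,:2]-g[:2]
    t=D@y;w=D@np.array([-y[1],y[0]])
    m=(hsv[...,1]<50)&(hsv[...,2]>120)&(t>.01)&(t<.24)&(abs(w)<.1)&(abs(P[...,2]-g[2])<.08)
    # floor: inside patch around centre
    f=m&(abs(t-.111)<.035)&(abs(w)<.025)
    A=np.c_[t[f],w[f],np.ones(f.sum())];z=P[...,2][f]
    k=np.linalg.lstsq(A,z,rcond=None)[0];o=abs(z-A@k)<.004;k=np.linalg.lstsq(A[o],z[o],rcond=None)[0]
    print(n,m.sum(),f.sum(),'floor slope deg (x,y)',np.degrees(k[:2]).round(2),'floor z at centre',(k[0]*.111+k[2]).round(4))
    q=P[m];print('rect',cv2.minAreaRect(q[:,:2].astype('float32')))
E
python3 lvl.py l1.png
```

```text
[0.4963 0.1683 0.2393] [[-0.383, 0.924, -0.001], [0.924, 0.383, -0.0], [-0.0, -0.001, -1.0]] F [-1.  -0.2 -2.4] [-0.1   0.23 -0.01] 0.10441061829191582 [11.8 15.6 -2.7 71.8 -0.  79.3]
scene 3858 564 floor slope deg (x,y) [-0.57  0.23] floor z at centre 0.2155
rect ((0.599328875541687, 0.21113406121730804), (0.17525725066661835, 0.13723163306713104), 59.94224166870117)
top 1826 288 floor slope deg (x,y) [-0.34  0.32] floor z at centre 0.214
rect ((0.6069740056991577, 0.20635846257209778), (0.17072519659996033, 0.11237890273332596), 60.13813018798828)
```

The dish is level to within about 0.6°. Next, the swing to the wheel at transit height (feet about 0.2 m).

Emit:
play_rows(commands=[0,0,0.0353,-0.0177,-0.0034,0,1,0,0,0.0353,-0.0177,-0.0034,0,1,0,0,0.0353,-0.0177,-0.0034,0,1,0,0,0.0353,-0.0177,-0.0034,0,1,0,0,0.0353,-0.0177,-0.0034,0,1])

```text
clock: 10.5
position: [0.5093, 0.0779, 0.2387]
tool_rot: [[-0.212, 0.977, -0.0], [0.977, 0.212, -0.0], [-0.0, -0.0, -1.0]]
contact_force: [0.4, -0.0, -2.5]
opening: 0.104
```

Emit:
play_rows(commands=[0,0,0.0353,-0.0177,-0.0034,0,1,0,0,0.0353,-0.0177,-0.0034,0,1,0,0,0.0353,-0.0177,-0.0034,0,1,0,0,0.0353,-0.0177,-0.0034,0,1,0,0,0.0353,-0.0177,-0.0034,0,1])

```text
clock: 11.12
position: [0.5051, -0.0117, 0.2387]
tool_rot: [[-0.038, 0.999, -0.0], [0.999, 0.038, -0.0], [-0.0, -0.0, -1.0]]
contact_force: [0.8, 0.6, -2.3]
opening: 0.102
```

Emit:
play_rows(commands=[0,0,0.0353,-0.0177,-0.0034,0,1,0,0,0.0353,-0.0177,-0.0034,0,1,0,0,0.0353,-0.0177,-0.0034,0,1,0,0,0.0353,-0.0177,-0.0034,0,1,0,0,0.0353,-0.0177,-0.0034,0,1])

```text
clock: 11.75
position: [0.4852, -0.0995, 0.2387]
tool_rot: [[0.138, 0.99, -0.0], [0.99, -0.138, -0.0], [-0.0, -0.0, -1.0]]
contact_force: [-0.5, -0.6, -2.3]
opening: 0.102
```

Emit:
play_rows(commands=[0,0,0.0353,-0.0177,-0.0034,0,1,0,0,0.0353,-0.0177,-0.0034,0,1,0,0,0.0353,-0.0177,-0.0034,0,1,0,0,0.0353,-0.0177,-0.0034,0,1,0,0,0.0353,-0.0177,-0.0034,0,1])

```text
clock: 12.38
position: [0.4502, -0.1824, 0.2387]
tool_rot: [[0.31, 0.951, -0.0], [0.951, -0.31, -0.0], [-0.0, -0.0, -1.0]]
contact_force: [0.2, -0.3, -2.4]
opening: 0.105
```

```bash
python3 lvl.py l2.png
```

```text
[ 0.4502 -0.1824  0.2387] [[0.31, 0.951, -0.0], [0.951, -0.31, -0.0], [-0.0, -0.0, -1.0]] F [ 0.2 -0.3 -2.4] [ 0.07  0.29 -0.08] 0.1050044968412934 [-29.5  11.1  -8.6  70.3  -0.   78.5]
scene 2392 349 floor slope deg (x,y) [-0.37  0.04] floor z at centre 0.2164
rect ((0.5545607209205627, -0.21959474682807922), (0.18112938106060028, 0.13427966833114624), 19.51004981994629)
top 2105 508 floor slope deg (x,y) [-0.67 -0.76] floor z at centre 0.2143
rect ((0.5712048411369324, -0.21394513547420502), (0.13775929808616638, 0.13063834607601166), 19.352554321289062)
```

View pics/l2.png

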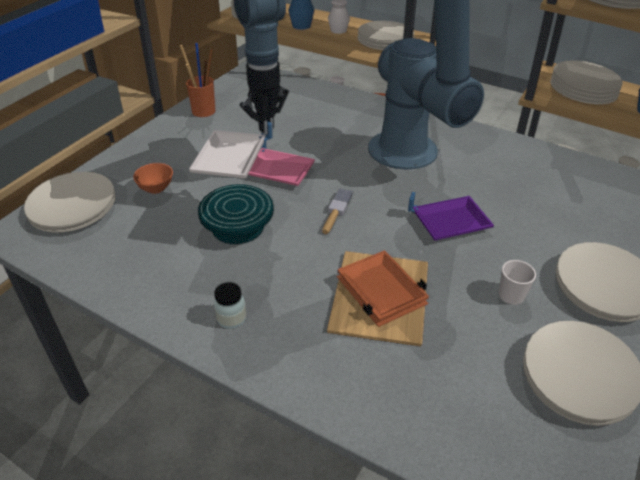

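The carrier stands in place and the dish is clear of everything. Now I lower it over the wheel, with a small trim for the 0.5° sag at the far end.

Emit:
play_rows(commands=[-0.004,0,0,0.0005,-0.002,0.015,1,-0.004,0,0,0,0,0.015,1,0,0,0,0,0,0.015,1,0,0,0,0,0,0.015,1,0,0,0,0,0,0.01,1])

```text
clock: 13.15
position: [0.4492, -0.1798, 0.168]
tool_rot: [[0.307, 0.952, 0.007], [0.952, -0.307, -0.002], [0.0, 0.007, -1.0]]
contact_force: [-0.0, 0.5, -1.4]
opening: 0.106
```

Emit:
play_rows(commands=[0,0,0,0,0,0.01,1,0,0,0,0,0,0.006,1,0,0,0,0,0,0,1,0,0,0,0,0,0,1,0,0,0,0,0,0,1])

```text
clock: 13.78
position: [0.4498, -0.1806, 0.1532]
tool_rot: [[0.308, 0.951, 0.008], [0.951, -0.308, -0.003], [-0.0, 0.009, -1.0]]
contact_force: [-0.3, -0.6, -2.3]
opening: 0.104
```

```bash
python3 lvl.py l3.png; python3 - <<'E'
from h import *
s=bot.observe();print('centre est',s['position'][:2]+.111*s['tool_rot'][:2,1], np.degrees(s['dq']).max())
c=cap('scene');x=c['image'][110:290,130:330];cv2.imwrite('pics/l3c.png',cv2.resize(x[...,::-1],None,fx=3.3,fy=3.3,interpolation=cv2.INTER_CUBIC))
P=cloud(c)
for q in('dish_center','lower_dish','wax_jar','cup','bowl','brush'):
    for d in spotter.spot_point(q,'scene')[:3]:
        u,v=d['position'][0]*640,d['position'][1]*480;print(q,round(d['conf'],2),int(u),int(v),at_depth(c,u,v).round(3))
E
```

```text
[ 0.4498 -0.1806  0.1532] [[0.308, 0.951, 0.008], [0.951, -0.308, -0.003], [-0.0, 0.009, -1.0]] F [-0.3 -0.6 -2.3] [ 0.07  0.22 -0.03] 0.10403840784461976 [-29.4  13.1 -19.   57.4   0.1  78.5]
scene 2325 357 floor slope deg (x,y) [ 0.34 -0.16] floor z at centre 0.1311
rect ((0.5564712285995483, -0.2148134559392929), (0.17842838168144226, 0.13351476192474365), 18.94486427307129)
top 1870 451 floor slope deg (x,y) [ 0.28 -0.13] floor z at centre 0.1295
rect ((0.5709389448165894, -0.2104303240776062), (0.13771821558475494, 0.1299898326396942), 19.697866439819336)
centre est [ 0.55528853 -0.21471641] 8.256807447742332
dish_center 0.75 234 185 [ 0.551 -0.216  0.13 ]
dish_center 0.62 452 220 [0.251 0.252 0.005]
dish_center 0.58 279 169 [ 0.293 -0.259  0.01 ]
lower_dish 0.61 379 290 [0.59  0.203 0.022]
wax_jar 0.64 230 320 [ 0.833 -0.029  0.028]
cup 0.7 510 297 [0.467 0.467 0.027]
bowl 0.65 153 189 [ 0.572 -0.484  0.031]
brush 0.91 335 215 [ 0.397 -0.015  0.012]
```

View pics/l3c.png

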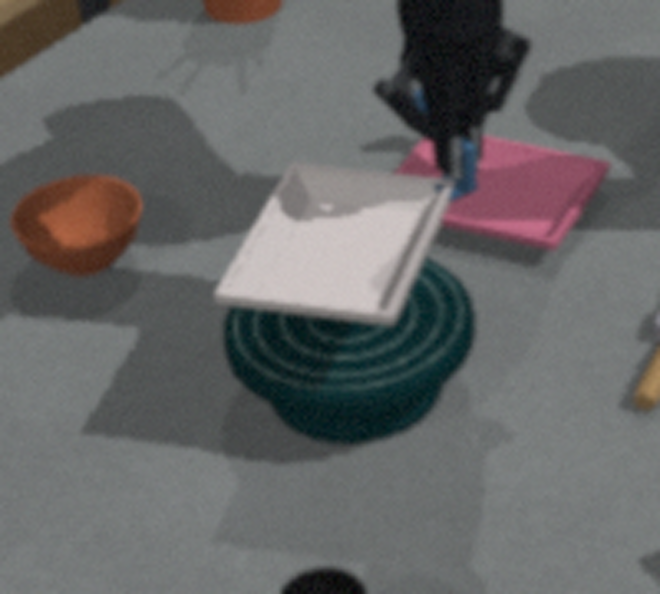

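The white dish is held level over the wheel with a clear gap, and the bystanders are where they were. Handing in.

```bash
python3 -c "
from cell import bot
print(bot.job_done())"
```

```text
the job is handed in; nothing more can be done
None
```

I peeled the white dish off by its blue lug and handed in the job with it held level about 5 cm over the middle of the banding wheel. It took about 14 s of the 48 s.

- **Peel:** I gripped the lug and tipped that corner up about 24°. In the pictures the far corner stayed down on the carrier's rim until the grips let go. I then lifted the dish straight up and levelled it before swinging it over.
- **Position:** the dish's centre is estimated at (0.555, -0.215) and the wheel's at (0.555, -0.216). The feet are about 50 mm above the wheel, worked out from the measured floor height and the grip height.
- **Level:** the tilt measures about 0.3°. The grip is firm, with the opening steady at 9 mm on the lug, and the force readings I took stayed under 8 N.
- **Surroundings:** the carrier is in place on its board. The jar, cup and bowl and the pink and purple look-alikes are where they started, within measurement noise. The brush read about 1 cm off in depth, but the network put it within 2 pixels of where it was and nothing came near it.

The last checks differed slightly. The scene camera puts the dish floor about 1.6 mm higher than the top camera does. The top camera's dish outline came out about 16 mm off-centre in x, probably because the arm hid part of the dish, so I went by the scene camera and the tool pose.

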